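# Snap the grass-seed tub shut

## Robot

A 6-joint arm with a two-finger parallel gripper is mounted at the origin on the work surface. World frame = base frame: x ahead of the robot, y to its left, z up, the work surface at z = 0. Lengths are in mm, angles in rad, forces in N, time in s.
With the tool pointing down it reaches from about 300 to 825 mm from the base axis. Payload 5.4 kg.
Tool frame: the origin (TCP) lies at the very end of the fingers, on their centre line; the grasp point (between the pads) lies 19 mm behind it; z points along the fingers, y is the direction in which the jaws open and shut (so a half turn about z gives the same grasp; the last joint's range is limited). The gripper opens to 92 mm and grips with 3 to 60 N. Pads are 20 mm wide; open, the fingers measure 128 mm over their backs; the gripper's body (75 mm by 189 mm) begins 69 mm behind the grasp point.
Start: joints at [-1.34, 0.158, 1.597, -0, 1.386, -0.21], TCP at [245.306, -520.029, 193.701] pointing down, gripper open.
Joint ranges: [-2.91, 2.91], [-0.94, 2.29], [0.18, 2.7], [-1.29, 4.43], [0.17, 2.64], [-3, 3]. Speed limits (rad/s): [2.57, 2.57, 3.14, 3.14, 3.14, 3.14].

## Interface

Orientations are given as a unit quaternion [w, x, y, z].
In Python, from plant import read_state, read_camera, camera_params, finish_job, recognise, regions_of gives the robot as it stands. The module is installed in compiled form; this text tells all that it offers.
- The arm moves only by the tool send_rows, never from a script. Its argument "moves" is a list of rows, each an object with "offset": the shift along the tool's x, y, z as a fraction of full scale, a list of three; "rot": the turn, a rotation vector about the tool's x, y, z as a fraction of full scale, a list of three; "fingers": the closure, from -1 (fully open) to 1 (shut). A call has 1 to 8 rows; each row shifts and turns the commanded pose from where the row before left it, along the tool's axes as they then stand; what a row does not reach is not made up. Full scale, the value 1, is 0.05 m for a shift and 2 rad for a turn. A row lasts 1/10 s, in which the tool goes at most 50 mm and 8.59 degrees, less where a joint would pass 70% of its speed; a pose out of reach is approached as far as the arm can. A call with a number of a shift or a turn outside -1 to 1 is refused whole. A call with a gripper value outside its range is refused whole. The fingers move at their own pace and stop on an object; the grip force is fixed at half the most. Time passes only in rows, so rows that do not move let the fingers close. It gives the time, the measured TCP pose, the force and the opening at its end, in the units of the state.
- read_state(): the state, without advancing time (a new reading comes with each control period).
- read_camera(name): name is "scene" or "top" or "wrist"; returns the picture (420x560x3 uint8, red, green, blue); there is no depth.
- camera_params(name): a dict with "camera_matrix" (3x3 intrinsics, pixels), "dist_coeffs" ([k1, k2, p1, p2, k3] as OpenCV has them; the pictures are not rectified), "extrinsics" (4x4, takes a point from camera to world coordinates); the wrist camera has in their place "T_tool_cam" (4x4, takes a point from camera to tool coordinates, whose origin is the TCP and whose axes are the flange's). Camera axes: x right, y up, looking along -z (the intrinsics and any distortion apply to the point x, -y, -z); pixel columns grow to the right and rows downward; lengths in mm; the calibration is good to about 2 mm. A picture is of the moment at which its call begins: read the wrist's pose just before it. camera_params takes no time and is no camera call.
- finish_job(): hands the job in, once; it reports no verdict.
Trained networks look in the newest picture that a camera, given by its name, has taken for a name from the list of things; names that differ only in an ending like _2 or _b are one class to them, and where a whole thing is asked for, a point or a joint stands for the part that bears it (a point fixed in the world has none). Each returns a list of dicts, best first, with "p" (0 to 1); they miss things now and then, are a little off and sometimes report something else, mostly with a low value. They report only what shows in the picture. A call takes as long as a camera call. They do not tell look-alikes from the thing itself.
- recognise(thing, camera): "box" ([left, top, right, bottom] in pixels, round what is visible of it).
- regions_of(thing, camera): "mask" (420x560 bool, what is visible of it) and "box" ([left, top, right, bottom] in pixels, round what is visible of it).
The state is a dict: "time_s": time; "joints": joint angles; "qvel": joint speeds; "joint_efforts": joint torques, N m; "tool_pos": TCP position; "tool_rot": TCP orientation; "force": force on the tool from outside, world axes, zero at the start; "torque": the same for the moment, N m; "grip_width": opening from 0.0 (shut) to 1.0 (fully open).
Only numpy, scipy, OpenCV 4.12 (cv2) and the standard library are available. Lean on these libraries where they do the work, as an engineer would, in place of code of your own. Each camera call takes 0.05 s, during which the arm holds its last target.

## Task

The blue lid of the white grass-seed tub has only been laid on and must be closed against damp and mice. With your fingertips press its rim down section by section until all four sections have clicked home. Press firmly but do not crush it, do not lift, tip or shove the tub, and leave everything else on the shelf where it is.

Things in the scene. Friction and masses are not known exactly. Their poses are not given: they have to be found in the camera images.
- tub: the white round plastic tub with a green band, loose on the shelf, about 2 kg. Origin: centre of its underside, on the shelf; z up. Foot 180 mm across, 193 mm below the lid, with a white flange 213 mm across at 95 to 99 mm height. A thin wire handle hangs down round its -x side, reaching 114 mm from the axis.
- lid (a point): middle of the tub's blue lid: top of its fixed, sunk middle panel (radius 83 mm), 105 mm above the shelf. Around it a raised rim, 84 to 106 mm from the axis, is cut by four 4 mm slots (at 45, 135, 225, 315 degrees in the tub's frame) into sections a, b, c, d towards the tub's +x, +y, -x, -y. A section not home stands 7 mm higher and shows a 7 mm white gap above the flange.
- rim_a (a joint): how far rim section a (towards the tub's +x) has gone down, in m: 0 = standing 7 mm proud, 0.007 = clicked home, on a firm stop. Resistance grows to about 10 N (8 to 12) in the first 1 mm, then falls; past half way (3.5 mm) it jumps home and stays; let go earlier, it springs up again.
- press_a (a point): middle of the flat top face of rim section a (the one towards the tub's +x), 95 mm from the tub's axis; it moves with the section: 127 mm above the shelf while proud, 120 mm when home. The top face is 17 mm wide radially (87 to 104 mm from the axis) and runs 87 degrees round.
- rim_b (a joint): how far rim section b (towards the tub's +y) has gone down, in m: 0 = standing 7 mm proud, 0.007 = clicked home, on a firm stop. Resistance grows to about 10 N (8 to 12) in the first 1 mm, then falls; past half way (3.5 mm) it jumps home and stays; let go earlier, it springs up again.
- press_b (a point): middle of the flat top face of rim section b (the one towards the tub's +y), 95 mm from the tub's axis; it moves with the section: 127 mm above the shelf while proud, 120 mm when home. The top face is 17 mm wide radially (87 to 104 mm from the axis) and runs 87 degrees round.
- rim_c (a joint): how far rim section c (towards the tub's -x) has gone down, in m: 0 = standing 7 mm proud, 0.007 = clicked home, on a firm stop. Resistance grows to about 10 N (8 to 12) in the first 1 mm, then falls; past half way (3.5 mm) it jumps home and stays; let go earlier, it springs up again.
- press_c (a point): middle of the flat top face of rim section c (the one towards the tub's -x), 95 mm from the tub's axis; it moves with the section: 127 mm above the shelf while proud, 120 mm when home. The top face is 17 mm wide radially (87 to 104 mm from the axis) and runs 87 degrees round.
- rim_d (a joint): how far rim section d (towards the tub's -y) has gone down, in m: 0 = standing 7 mm proud, 0.007 = clicked home, on a firm stop. Resistance grows to about 10 N (8 to 12) in the first 1 mm, then falls; past half way (3.5 mm) it jumps home and stays; let go earlier, it springs up again. May already be home at the start; pressing it again does no harm.
- press_d (a point): middle of the flat top face of rim section d (the one towards the tub's -y), 95 mm from the tub's axis; it moves with the section: 127 mm above the shelf while proud, 120 mm when home. The top face is 17 mm wide radially (87 to 104 mm from the axis) and runs 87 degrees round.
- tool_box: black tool box with orange clip lid, shut, 332 x 196 x 167 mm, loose, about 3 kg; origin centre of underside. Leave alone.
- pump: aluminium bike pump lying down, 330 mm long with a 90 mm black T-handle, 34 mm high, loose; origin under its middle. Leave alone.
- saucer: white ceramic saucer, 150 mm across, 20 mm high, loose; origin centre of underside. Leave alone.
- garden_fork: stainless three-pronged hand fork with wooden handle lying down, 285 mm long, 80 mm wide, 35 mm high, loose; origin under its middle. Leave alone.
- nozzle: green plastic spray nozzle with yellow trigger lying on its side, about 115 x 165 mm, 52 mm high, loose; origin under its middle. Leave alone.
- pot: terracotta flower pot standing upright, 110 mm across, 95 mm high, loose; origin centre of underside. Leave alone.
There are look-alikes about, which are no part of the job. Of the things that look like the tub, the largest one is meant.

How it is judged:
By the outcome, as a careful person would: the job done as asked, in the order asked, and still so for the second after the job is handed in, with the robot touching nothing.
It also fails if it takes over 45 s, if anything falls off the work surface, if the arm or the gripper's body presses on something with over 40 N, if the wrist force passes 120 N, or if a joint passes its speed limit or range.

## Working session

There is one attempt and no reset: what is moved stays moved. The work goes in short steps, Python scripts to look and compute and a tool call to move; the robot and the scene stay as the last step left them, time stands still between calls to the robot, and variables do not carry over. Pictures are saved under pics/ and viewed, and the job is handed in when it is done.

Besides the shell and the picture viewer there is one more tool, called after "Call:" as a command line: name --argument value ..., lists and objects as JSON in quotes. send_rows: Moves the arm, as the interface text tells. Shift numbers are shares of 0.05 m and turn numbers shares of 2 rad, none past 1 either way. Its arguments: {"type":"object","properties":{"moves":{"type":"array"}},"required":["moves"]}

```bash
mkdir -p pics
python3 - <<'E'
from plant import *
import cv2,numpy as np
for n in ("scene","top"):
    cv2.imwrite(f"pics/{n}0.png",read_camera(n)[:,:,::-1])
    p=camera_params(n);print(n,np.round(p["camera_matrix"],1).tolist(),p["dist_coeffs"],np.round(p["extrinsics"],3).tolist())
    for t in("tub","lid"):
        for r in recognise(t,n):print(t,r)
print(camera_params("wrist"));print(read_state())
E
```

```text
scene [[403.0, 0.0, 279.0], [0.0, 403.0, 218.7], [0.0, 0.0, 1.0]] [-0.01040355  0.          0.          0.          0.        ] [[0.834, -0.455, 0.312, 865.126], [0.552, 0.681, -0.481, -520.503], [0.006, 0.573, 0.819, 956.793], [0.0, 0.0, 0.0, 1.0]]
tub {'box': [273.9, 318.3, 348.4, 393.0], 'p': 0.93}
tub {'box': [266.5, 169.9, 348.4, 257.6], 'p': 0.89}
tub {'box': [200.9, 247.1, 265.4, 315.0], 'p': 0.83}
lid {'box': [198.9, 242.7, 264.8, 315.2], 'p': 0.82}
lid {'box': [267.3, 168.8, 346.2, 255.2], 'p': 0.6}
lid {'box': [278.4, 311.5, 347.2, 390.0], 'p': 0.56}
top [[457.3, 0.0, 280.8], [0.0, 457.3, 213.5], [0.0, 0.0, 1.0]] [-0.01464159  0.          0.          0.          0.        ] [[-0.019, 0.998, -0.068, 453.824], [-1.0, -0.019, 0.002, -24.719], [0.001, 0.068, 0.998, 1399.45], [0.0, 0.0, 0.0, 1.0]]
tub {'box': [211.1, 166.9, 291.0, 239.7], 'p': 0.79}
tub {'box': [330.2, 105.9, 384.4, 158.1], 'p': 0.61}
lid {'box': [317.2, 195.3, 370.0, 243.4], 'p': 0.74}
lid {'box': [213.3, 166.8, 290.7, 243.1], 'p': 0.66}
lid {'box': [251.5, 203.8, 288.1, 241.4], 'p': 0.61}
{'camera_matrix': arr
[... 605 characters left out ...]
': 0.3, 'joints': array([-1.34005145e+00,  1.58610561e-01,  1.59741012e+00, -1.89296548e-05,
        1.38621140e+00, -2.10104976e-01]), 'qvel': array([-5.61706851e-04,  7.73902825e-04, -2.74723881e-03,  6.68464059e-04,
       -4.87368640e-05, -5.03089138e-04]), 'joint_efforts': array([ 1.68261522e-04, -3.85069335e+01, -3.21795952e+01,  7.00832368e-02,
        3.45818675e-02, -9.76797173e-05]), 'tool_pos': array([ 245.27395028, -519.79997651,  193.37715002]), 'tool_rot': array([-3.19597722e-04,  9.75804200e-01,  2.18645973e-01, -1.26023328e-05]), 'force': array([ 0.59219087, -0.35172903,  0.43517881]), 'torque': array([ 0.02189197, -0.00308301,  0.01233401]), 'grip_width': 0.9981879871825802}
```

View pics/scene0.png

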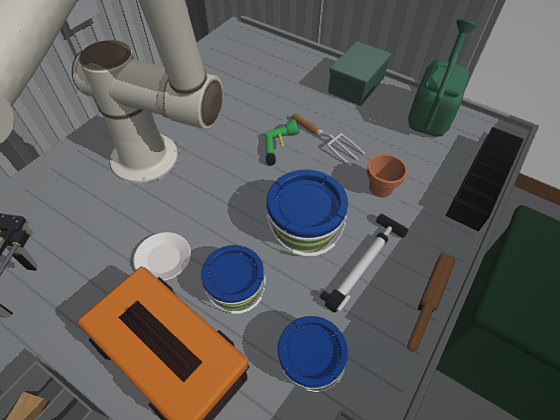

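View pics/top0.png

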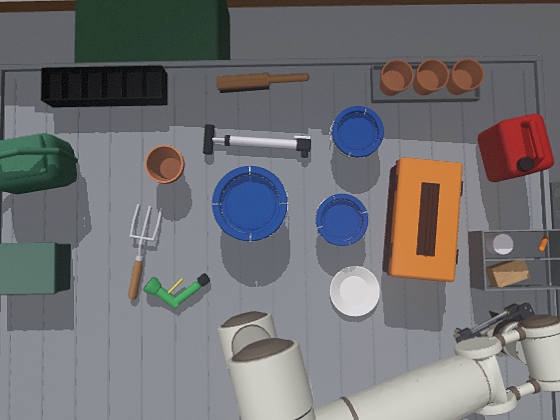

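Run:
```python
import cv2
a=cv2.imread("pics/top0.png")[150:260,190:400];cv2.imwrite("pics/top0c.png",cv2.resize(a,None,fx=3.8,fy=3.8,interpolation=2))
a=cv2.imread("pics/scene0.png")[150:275,240:370];cv2.imwrite("pics/scene0c.png",cv2.resize(a,None,fx=4.5,fy=4.5,interpolation=2))
```

```text
(no output)
```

View pics/top0c.png

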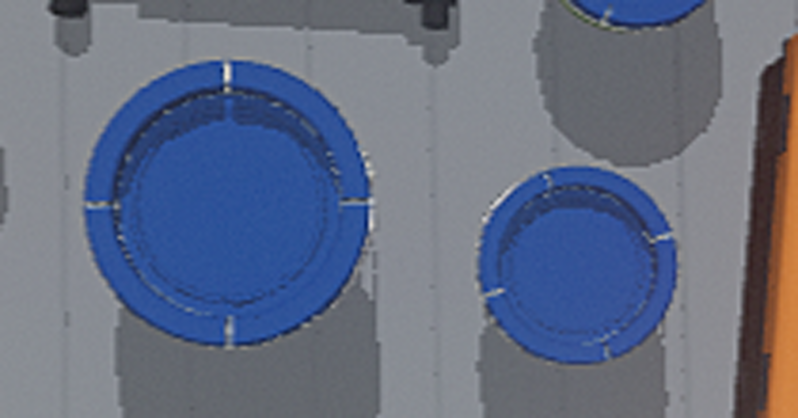

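View pics/scene0c.png

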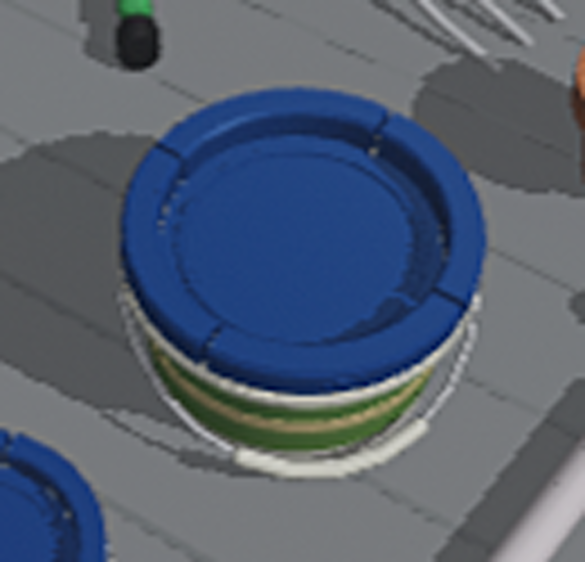

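The largest tub is the one centred near (250,203) in the top picture. Its slots point along the image axes, so the sections lie on the world diagonals. The handle lies towards +x/-y, so a is the far side at roughly 135°. Next I'll fit the centre.

```bash
cat > h.py <<'E'
from plant import *
import cv2,numpy as np
from scipy.spatial.transform import Rotation as R
def T_of(n):
    p=camera_params(n)
    if n!="wrist": return p["extrinsics"]
    s=read_state();T=np.eye(4);q=s["tool_rot"];T[:3,:3]=R.from_quat(np.r_[q[1:],q[0]]).as_matrix();T[:3,3]=s["tool_pos"]
    return T@p["T_tool_cam"]
def proj(P,n,T):
    p=camera_params(n);Q=(np.atleast_2d(P)-T[:3,3])@T[:3,:3];Q=Q*[1,-1,-1]
    return cv2.projectPoints(Q,np.zeros(3),np.zeros(3),p["camera_matrix"],p["dist_coeffs"])[0][:,0]
def back(uv,z,n,T):
    p=camera_params(n);k=cv2.undistortPoints(np.array([[uv]],float),p["camera_matrix"],p["dist_coeffs"])[0,0]
    d=T[:3,:3]@np.array([k[0],-k[1],-1]);return T[:3,3]+d*(z-T[2,3])/d[2]
def steps(target):
    s=read_state();q=s["tool_rot"];M=R.from_quat(np.r_[q[1:],q[0]]).as_matrix()
    return M.T@(np.array(target)-s["tool_pos"])
E
python3 - <<'E'
from h import *
import cv2
for n,seed in(("top",(250,203)),("scene",(308,203))):
    im=cv2.imread(f"pics/{n}0.png").astype(int);m=((im[:,:,0]>im[:,:,2]+50)&(im[:,:,0]>im[:,:,1]+30)).astype(np.uint8)
    m=cv2.morphologyEx(m,3,np.ones((5,5)))
    _,l=cv2.connectedComponents(m);mm=(l==l[seed[1],seed[0]]).astype(np.uint8)
    c=max(cv2.findContours(mm,0,1)[0],key=cv2.contourArea)[:,0].astype(float);T=T_of(n)
    from scipy.optimize import least_squares
    a=np.linspace(0,2*np.pi,120,endpoint=False)
    def sil(v):
        P=[np.c_[v[0]+106*np.cos(a),v[1]+106*np.sin(a),0*a+z] for z in(113,127)]
        return cv2.convexHull(np.float32(proj(np.vstack(P),n,T)))
    f=lambda v:[cv2.pointPolygonTest(sil(v),tuple(p),True) for p in c]
    x0=back(seed,120,n,T)[:2];r=least_squares(f,x0,diff_step=1e-2,loss="soft_l1");print(n,x0,r.x,np.sqrt(np.mean(r.fun**2)))
    for k in ([(249.7,170),(249.7,238),(216,203.7),(284,203.5)] if n=="top" else []):
        d=back(k,124,n,T)[:2]-r.x;print(np.degrees(np.arctan2(d[1],d[0])),np.hypot(*d))
print(steps([r.x[0],r.x[1],250]))
E
```

```text
Traceback (most recent call last):
  File "h.py", line 10, in proj
    p=camera_params(n);Q=(np.atleast_2d(P)-T[:3,3])@T[:3,:3];Q=Q*[1,-1,-1]
ValueError: time passes only in moves, steps and waits
```

```bash
sed -i 's/^from scipy.spatial.*/&\nimport functools\ncamera_params=functools.lru_cache(camera_params)/' h.py
cat > fit.py <<'E'
from h import *
from scipy.optimize import least_squares
def fit(n,seed,im,T,x0):
    im=im.astype(int);m=((im[:,:,0]>im[:,:,2]+50)&(im[:,:,0]>im[:,:,1]+30)).astype(np.uint8)
    m=cv2.morphologyEx(m,3,np.ones((5,5)))
    _,l=cv2.connectedComponents(m);mm=(l==l[seed[1],seed[0]]).astype(np.uint8)
    c=max(cv2.findContours(mm,0,1)[0],key=cv2.contourArea)[:,0].astype(float)
    h,w=mm.shape;c=c[(c[:,0]>2)&(c[:,0]<w-3)&(c[:,1]>2)&(c[:,1]<h-3)]
    a=np.linspace(0,2*np.pi,120,endpoint=False)
    def sil(v):
        P=[np.c_[v[0]+106*np.cos(a),v[1]+106*np.sin(a),0*a+z] for z in(111,127)]
        return cv2.convexHull(np.float32(proj(np.vstack(P),n,T)))
    f=lambda v:[cv2.pointPolygonTest(sil(v),tuple(p),True) for p in c]
    r=least_squares(f,x0,diff_step=1e-2,loss="soft_l1");return r.x,np.sqrt(np.mean(r.fun**2))
E
python3 - <<'E'
from fit import *
for n,seed in(("top",(250,203)),("scene",(308,203))):
    T=T_of(n);x,e=fit(n,seed,cv2.imread(f"pics/{n}0.png"),T,back(seed,120,n,T)[:2]);print(n,x,e)
    for k in ([(249.7,170),(250.3,238),(216,203.7),(284,203.5)] if n=="top" else []):
        d=back(k,124,n,T)[:2]-x;print(np.degrees(np.arctan2(d[1],d[0])),np.hypot(*d))
print(read_state()["time_s"],steps([x[0],x[1],250]))
E
```

```text
top [572.15707475  60.27867835] 0.8198963739461858
-1.394147607706794 92.48281640628394
-179.28890674781096 98.66657531349766
90.58953577753994 93.45642495074533
-92.34416592759021 97.01828579938534
scene [575.52206825  59.59367793] 1.185739094437255
0.3 [ 545.9127496  -383.1115008   -56.31892345]
```

Call:
send_rows --moves '[{"offset": [0, 0, -0.9], "rot": [0, 0, 0], "fingers": 1}, {"offset": [0, 0, -0.9], "rot": [0, 0, 0], "fingers": 1}, {"offset": [0.4, -0.28, -0.7], "rot": [0, 0, 0], "fingers": 1}, {"offset": [0.72, -0.51, 0], "rot": [0, 0, 0], "fingers": 1}, {"offset": [0.72, -0.51, 0], "rot": [0, 0, 0], "fingers": 1}, {"offset": [0.72, -0.51, 0], "rot": [0, 0, 0], "fingers": 1}, {"offset": [0.72, -0.51, 0], "rot": [0, 0, 0], "fingers": 1}, {"offset": [0.72, -0.51, 0], "rot": [0, 0, 0], "fingers": 1}]'

```text
time_s: 1.1
tool_pos: [366.4, -305.1, 318.7]
tool_rot: [0.0, 0.976, 0.218, 0.0]
force: [1.8, 0.1, 0.8]
grip_width: 0.326
```

Call:
send_rows --moves '[{"offset": [0.72, -0.51, 0], "rot": [0, 0, 0], "fingers": 1}, {"offset": [0.72, -0.51, 0], "rot": [0, 0, 0], "fingers": 1}, {"offset": [0.72, -0.51, 0], "rot": [0, 0, 0], "fingers": 1}, {"offset": [0.72, -0.51, 0], "rot": [0, 0, 0], "fingers": 1}, {"offset": [0.72, -0.51, 0], "rot": [0, 0, 0], "fingers": 1}, {"offset": [0.72, -0.51, 0], "rot": [0, 0, 0], "fingers": 1}]'

```text
time_s: 1.7
tool_pos: [496.5, -74.4, 318.8]
tool_rot: [0.0, 0.976, 0.219, 0.0]
force: [0.6, -0.7, -0.2]
grip_width: 0.005
```

Run:
```python
from h import *
s=read_state();print(s["time_s"],s["tool_pos"],s["joints"],s["force"],s["grip_width"])
print(steps([573.5,60,320]))
```

```text
1.7 [496.49106545 -74.39306761 318.82828284] [-3.89859369e-01 -8.71358411e-02  1.60546392e+00 -4.44582830e-05
  1.62273210e+00  7.40060560e-01] [ 0.59823201 -0.69083985 -0.23680644] 0.005455511262409361
[126.99521656 -88.67974259  -1.16780458]
```

Call:
send_rows --moves '[{"offset": [0.8, -0.56, 0], "rot": [0, 0, 0], "fingers": 1}, {"offset": [0.8, -0.56, 0], "rot": [0, 0, 0], "fingers": 1}, {"offset": [0.8, -0.56, 0], "rot": [0, 0, 0], "fingers": 1}, {"offset": [0.15, -0.1, 0], "rot": [0, 0, 0], "fingers": 1}, {"offset": [0, 0, 0], "rot": [0, 0, 0], "fingers": 1}, {"offset": [0, 0, 0], "rot": [0, 0, 0], "fingers": 1}]'

```text
time_s: 2.3
tool_pos: [572.9, 57.8, 318.6]
tool_rot: [0.0, 0.976, 0.218, -0.0]
force: [-0.5, 0.5, -0.3]
grip_width: 0.002
```

Run:
```python
from fit import *
s=read_state();print(s["time_s"],s["tool_pos"],s["force"])
n="wrist";T=T_of(n);im=read_camera(n)[:,:,::-1];cv2.imwrite("pics/w1.png",im)
seed=proj([573.5,60,105],n,T)[0];print(seed)
P=np.array([[573.5+106*c,60+106*d,127] for c,d in((1,0),(0,1),(-1,0),(0,-1))]);print(proj(P,n,T))
```

```text
2.3 [572.91596752  57.83683452 318.63762948] [-0.50188085  0.45763876 -0.31466663]
[275.69311719 172.11655293]
[[321.28328691  81.16021564]
 [182.42161029 133.10777186]
 [235.91144096 259.08817365]
 [363.06251022 216.66760451]]
```

View pics/w1.png

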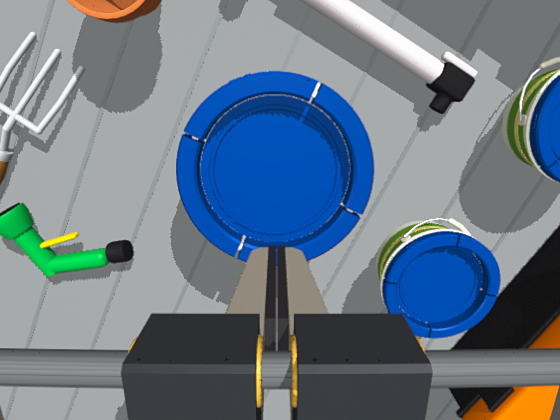

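The tub lies straight under the tool. Its lid centre is near (275,168) and the slots are at (315,93), (193,136), (240,245) and (350,210). I'll refine the centre from this picture.

Run:
```python
from fit import *
n="wrist";T=T_of(n);im=cv2.imread("pics/w1.png")
im2=im.copy();im2[240:]=0
from scipy.optimize import least_squares
ii=im.astype(int);m=((ii[:,:,0]>ii[:,:,2]+50)&(ii[:,:,0]>ii[:,:,1]+30)).astype(np.uint8);m=cv2.morphologyEx(m,3,np.ones((5,5)))
_,l=cv2.connectedComponents(m);mm=(l==l[168,275]).astype(np.uint8)
c=max(cv2.findContours(mm,0,1)[0],key=cv2.contourArea)[:,0].astype(float);c=c[c[:,1]<235]
a=np.linspace(0,2*np.pi,180,endpoint=False)
def sil(v):return cv2.convexHull(np.float32(proj(np.vstack([np.c_[v[0]+106*np.cos(a),v[1]+106*np.sin(a),0*a+z] for z in(111,127)]),n,T)))
f=lambda v:[cv2.pointPolygonTest(sil(v),tuple(p),True) for p in c]
r=least_squares(f,[573,60],diff_step=1e-2,loss="soft_l1");x=r.x;print(x,np.sqrt(np.mean(r.fun**2)),np.mean(r.fun))
for k in((315,93),(193,136),(240,245),(350,210)):
    d=back(k,125,n,T)[:2]-x;print(np.degrees(np.arctan2(d[1],d[0])),np.hypot(*d))
cv2.imwrite("pics/w1c.png",cv2.resize(im[60:280,160:400],None,fx=2.7,fy=2.7,interpolation=2))
```

```text
[572.45847463  60.48096059] 1.2693027117749869 0.905836674471719
-0.3725221812232895 94.43808558677534
88.41551063023968 94.53357724665992
178.8677751921143 88.07550889340995
-89.27028149978969 90.90844297398658
```

View pics/w1c.png

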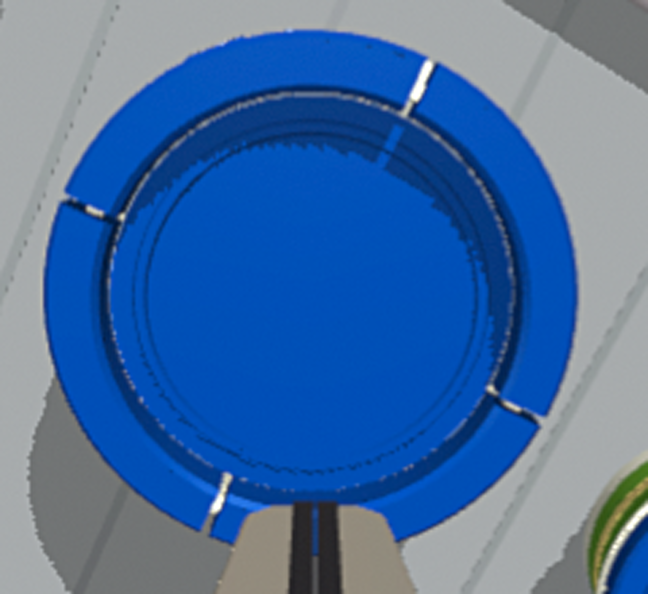

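Call:
send_rows --moves '[{"offset": [0.9, -0.34, 0], "rot": [0, 0, 0], "fingers": 1}, {"offset": [0.9, -0.34, 0], "rot": [0, 0, 0], "fingers": 1}, {"offset": [0, 0, 0.9], "rot": [0, 0, 0], "fingers": 1}, {"offset": [0, 0, 0.9], "rot": [0, 0, 0], "fingers": 1}, {"offset": [0, 0, 0.9], "rot": [0, 0, 0], "fingers": 1}, {"offset": [0, 0, 0.6], "rot": [0, 0, 0], "fingers": 1}, {"offset": [0, 0, 0.2], "rot": [0, 0, 0], "fingers": 1}, {"offset": [0, 0, 0], "rot": [0, 0, 0], "fingers": 1}]'

```text
time_s: 3.15
tool_pos: [639.2, 126.5, 142.7]
tool_rot: [-0.0, 0.976, 0.218, -0.001]
force: [0.1, 0.1, -0.4]
grip_width: 0.003
```

Run:
```python
from h import *
s=read_state();print(s["time_s"],s["tool_pos"],s["force"],steps([640.2,127.5,130]))
cv2.imwrite("pics/s2.png",cv2.resize(read_camera("scene")[150:275,230:370,::-1],None,fx=4.5,fy=4.5))
```

```text
3.15 [639.23333998 126.50862475 142.74556777] [ 0.1258514   0.05965243 -0.44126646] [ 1.32637933 -0.47471515 12.74292422]
```

View pics/s2.png

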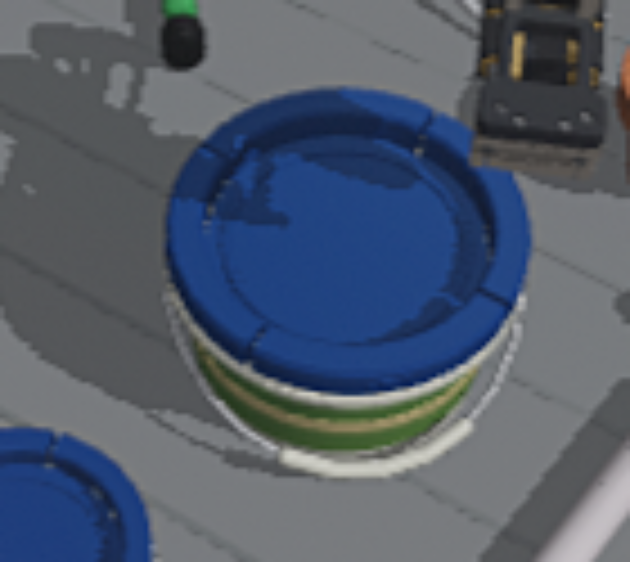

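The closed fingertips are above the +x/+y section at about (530,150) in the crop, clear of the pot. I'll descend slowly.

Call:
send_rows --moves '[{"offset": [0.02, -0.01, 0.2], "rot": [0, 0, 0], "fingers": 1}, {"offset": [0, 0, 0.04], "rot": [0, 0, 0], "fingers": 1}, {"offset": [0, 0, 0.04], "rot": [0, 0, 0], "fingers": 1}, {"offset": [0, 0, 0.04], "rot": [0, 0, 0], "fingers": 1}]'

```text
time_s: 3.6
tool_pos: [641.2, 128.8, 128.2]
tool_rot: [0.0, 0.976, 0.219, 0.001]
force: [-1.1, -0.4, -0.2]
grip_width: 0.002
```

Call:
send_rows --moves '[{"offset": [0, 0, 0.02], "rot": [0, 0, 0], "fingers": 1}, {"offset": [0, 0, 0], "rot": [0, 0, 0], "fingers": 1}]'

```text
time_s: 3.8
tool_pos: [640.8, 128.8, 126.7]
tool_rot: [0.0, 0.976, 0.219, -0.0]
force: [-1.0, 0.1, -0.2]
grip_width: 0.005
```

Call:
send_rows --moves '[{"offset": [0, 0, 0.04], "rot": [0, 0, 0], "fingers": 1}, {"offset": [0, 0, 0.02], "rot": [0, 0, 0], "fingers": 1}]'

```text
time_s: 4.0
tool_pos: [640.8, 128.8, 123.6]
tool_rot: [-0.0, 0.976, 0.219, -0.0]
force: [0.3, 0.5, -0.1]
grip_width: 0.005
```

Call:
send_rows --moves '[{"offset": [0, 0, 0.02], "rot": [0, 0, 0], "fingers": 1}, {"offset": [0, 0, 0.02], "rot": [0, 0, 0], "fingers": 1}]'

```text
time_s: 4.2
tool_pos: [640.8, 128.8, 121.6]
tool_rot: [0.0, 0.976, 0.219, -0.0]
force: [0.5, 0.4, 0.4]
grip_width: 0.003
```

Call:
send_rows --moves '[{"offset": [0, 0, 0.02], "rot": [0, 0, 0], "fingers": 1}, {"offset": [0, 0, 0.02], "rot": [0, 0, 0], "fingers": 1}]'

```text
time_s: 4.4
tool_pos: [640.8, 128.7, 119.6]
tool_rot: [-0.0, 0.976, 0.219, -0.0]
force: [-0.2, 0.4, -0.6]
grip_width: 0.004
```

Call:
send_rows --moves '[{"offset": [0, 0, 0.01], "rot": [0, 0, 0], "fingers": 1}, {"offset": [0, 0, 0.01], "rot": [0, 0, 0], "fingers": 1}]'

```text
time_s: 4.6
tool_pos: [640.8, 128.7, 118.6]
tool_rot: [-0.0, 0.976, 0.219, -0.0]
force: [0.6, 0.1, 0.3]
grip_width: 0.006
```

Run:
```python
from h import *
s=read_state();print(s["time_s"],s["tool_pos"],s["force"])
cv2.imwrite("pics/s3.png",cv2.resize(read_camera("scene")[150:275,230:370,::-1],None,fx=4.5,fy=4.5))
cv2.imwrite("pics/w3.png",read_camera("wrist")[:,:,::-1])
```

```text
4.6 [640.80447898 128.73259966 118.64665513] [0.6444319  0.14527681 0.2700183 ]
```

View pics/s3.png

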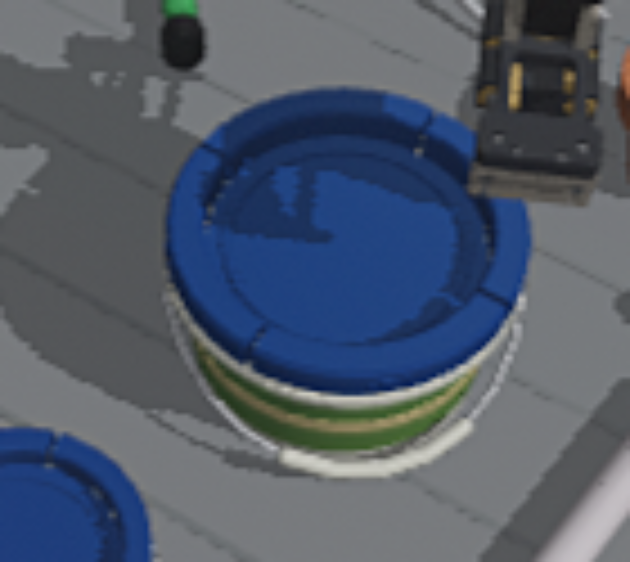

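View pics/w3.png

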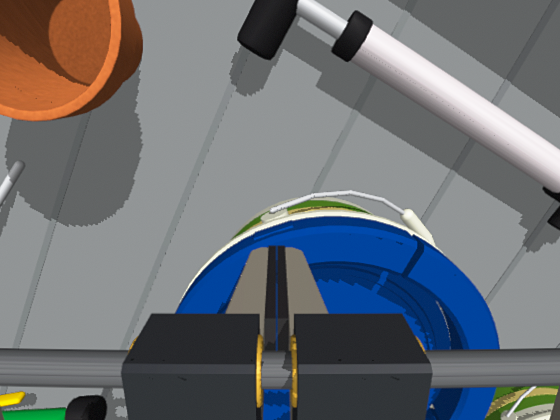

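Call:
send_rows --moves '[{"offset": [0, 0, 0.01], "rot": [0, 0, 0], "fingers": 1}, {"offset": [0, 0, 0.01], "rot": [0, 0, 0], "fingers": 1}]'

```text
time_s: 4.9
tool_pos: [640.9, 128.7, 117.8]
tool_rot: [0.0, 0.976, 0.219, 0.0]
force: [0.1, -0.7, 0.2]
grip_width: 0.01
```

Call:
send_rows --moves '[{"offset": [0, 0, 0.01], "rot": [0, 0, 0], "fingers": 1}, {"offset": [0, 0, 0.01], "rot": [0, 0, 0], "fingers": 1}]'

```text
time_s: 5.1
tool_pos: [640.8, 128.7, 116.6]
tool_rot: [-0.0, 0.976, 0.219, -0.0]
force: [0.5, -0.1, 0.1]
grip_width: 0.005
```

Run:
```python
from h import *
s=read_state();print(s["time_s"],s["tool_pos"],s["force"],s["joint_efforts"])
im=read_camera("wrist")[:,:,::-1].copy();T=T_of("wrist");a=np.linspace(0,2*np.pi,200)
def draw(im,n,T):
    for r,z,c in((106,120,(0,255,255)),(106,127,(0,0,255)),(84,120,(0,255,255)),(106.5,99,(0,255,0))):
        P=proj(np.c_[573+r*np.cos(a),60.3+r*np.sin(a),0*a+z],n,T)
        for p in P:
            if 0<=p[0]<560 and 0<=p[1]<420: im[int(p[1]),int(p[0])]=c
    q=proj(s["tool_pos"],n,T)[0];print(n,q);cv2.circle(im,(int(q[0]),int(q[1])),2,(255,0,255),-1)
    return im
draw(im,"wrist",T);cv2.imwrite("pics/w4.png",cv2.resize(im[180:350,140:520],None,fx=2.1,fy=2.1,interpolation=0))
im=read_camera("scene")[:,:,::-1].copy();draw(im,"scene",T_of("scene"));cv2.imwrite("pics/s4.png",cv2.resize(im[150:275,230:370],None,fx=4.5,fy=4.5,interpolation=0))
```

```text
5.1 [640.79430604 128.74348596 116.64328364] [ 0.5070581  -0.13577917  0.0894948 ] [-1.92535058e-04 -4.76545393e+01 -3.12982678e+01  4.30352683e-02
 -5.40368760e-02  3.99968826e-06]
wrist [278.23049962 248.96184352]
scene [341.5489304  195.14390331]
```

View pics/w4.png

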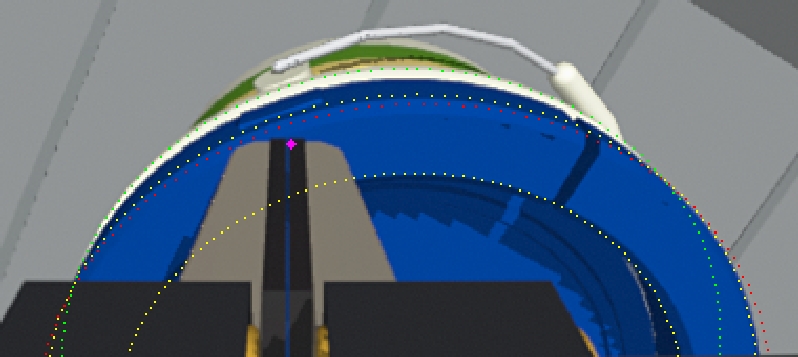

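View pics/s4.png

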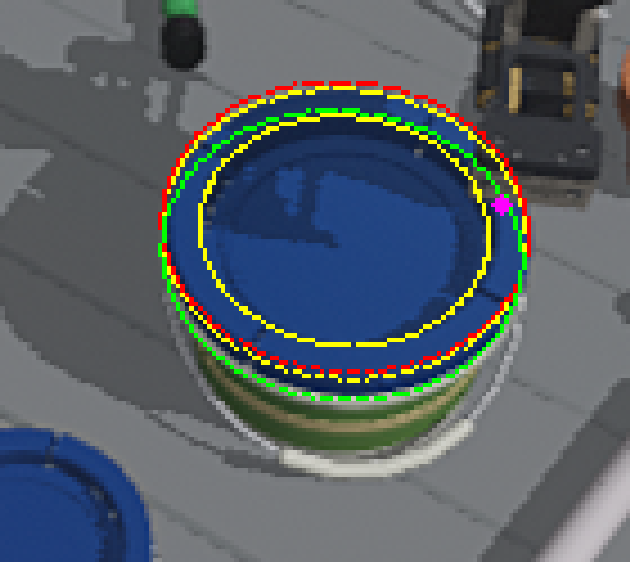

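Run:
```python
from h import *
s=read_state();q=s["tool_rot"];M=R.from_quat(np.r_[q[1:],q[0]]).as_matrix()
L=[]
for z in(-88,):
    for sx,sy in((-37,-94),(37,-94),(37,94),(-37,94)):L.append(s["tool_pos"]+M@[sx,sy,z])
for z in(0,-60):
    for sx,sy in((-10,-18),(10,-18),(10,18),(-10,18)):L.append(s["tool_pos"]+M@[sx,sy,z])
for n in("scene","top"):
    im=read_camera(n)[:,:,::-1].copy();p=proj(L,n,T_of(n))
    im=cv2.resize(im,None,fx=3,fy=3,interpolation=2)
    for k,c in((0,(0,0,255)),(4,(0,255,255)),(8,(255,0,255))):cv2.polylines(im,[np.int32(p[k:k+4]*3+1.5)],True,c,1)
    c=np.int32(p[4]*3);im=im[max(c[1]-280,0):c[1]+280,max(c[0]-380,0):c[0]+380];cv2.imwrite(f"pics/{n}5.png",im)
```

```text
(no output)
```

View pics/scene5.png

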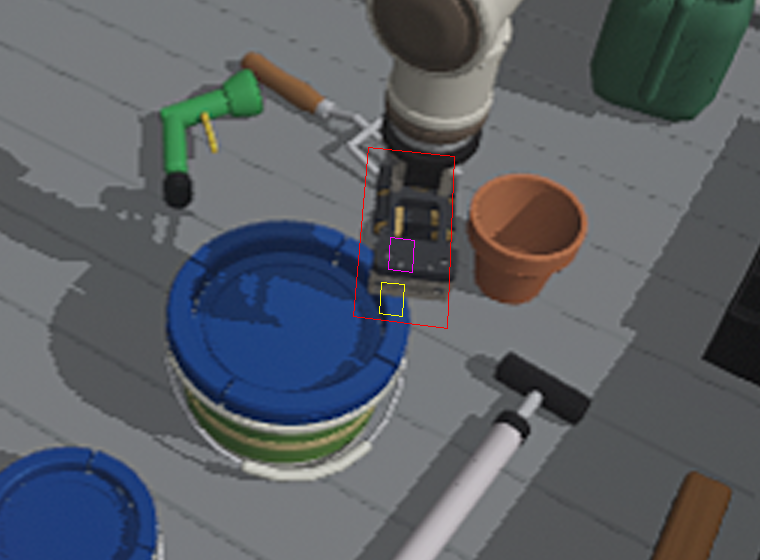

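View pics/top5.png

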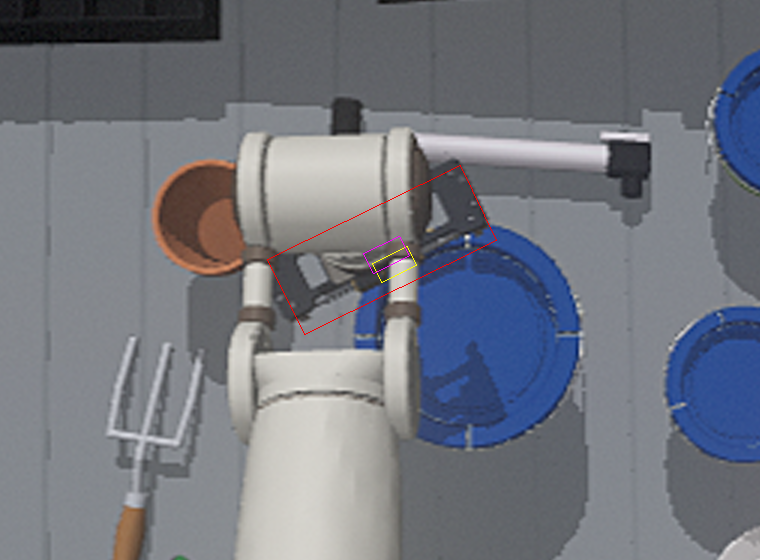

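Run:
```python
from h import *
im=read_camera("wrist")[:,:,::-1].copy()
c=im[200:330,160:360];c=np.clip(c.astype(float)*1.4,0,255).astype(np.uint8);cv2.imwrite("pics/w6.png",cv2.resize(c,None,fx=4,fy=4,interpolation=0))
print(read_state()["time_s"])
```

```text
5.35
```

View pics/w6.png

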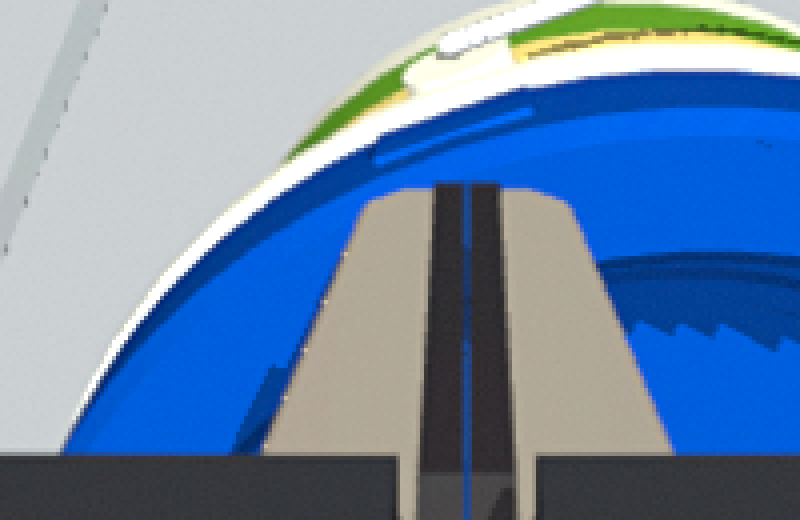

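Still no contact at a reported 116.6 mm. The finger's shadow is detached from the tip, and the scene view shows the gripper higher than projected. The tip is therefore probably above the rim, so I'll go on down in small steps and watch the force.

Call:
send_rows --moves '[{"offset": [0, 0, 0.02], "rot": [0, 0, 0], "fingers": 1}, {"offset": [0, 0, 0.02], "rot": [0, 0, 0], "fingers": 1}]'

```text
time_s: 5.55
tool_pos: [640.8, 128.7, 114.7]
tool_rot: [0.0, 0.976, 0.219, 0.0]
force: [-0.5, -0.1, 0.4]
grip_width: 0.006
```

Call:
send_rows --moves '[{"offset": [0, 0, 0.02], "rot": [0, 0, 0], "fingers": 1}, {"offset": [0, 0, 0.02], "rot": [0, 0, 0], "fingers": 1}]'

```text
time_s: 5.75
tool_pos: [640.8, 128.7, 112.5]
tool_rot: [-0.0, 0.976, 0.219, -0.0]
force: [0.2, 0.1, -0.7]
grip_width: 0.002
```

Call:
send_rows --moves '[{"offset": [0, 0, 0.02], "rot": [0, 0, 0], "fingers": 1}, {"offset": [0, 0, 0.02], "rot": [0, 0, 0], "fingers": 1}]'

```text
time_s: 5.95
tool_pos: [640.8, 128.8, 110.5]
tool_rot: [-0.0, 0.976, 0.219, -0.0]
force: [-0.3, 0.0, -0.1]
grip_width: 0.003
```

Run:
```python
from h import *
from scipy.optimize import least_squares
s=read_state();print(s["tool_pos"],s["joints"])
def ext(im,seed,clip):
    ii=im.astype(int);m=((ii[:,:,0]>ii[:,:,2]+50)&(ii[:,:,0]>ii[:,:,1]+30)).astype(np.uint8);m=cv2.morphologyEx(m,3,np.ones((5,5)))
    _,l=cv2.connectedComponents(m);mm=(l==l[seed[1],seed[0]]).astype(np.uint8)
    c=max(cv2.findContours(mm,0,1)[0],key=cv2.contourArea)[:,0].astype(float);return c[clip(c)]
a=np.linspace(0,2*np.pi,180,endpoint=False)
def go(c,n,T,nz):
    def sil(v):return cv2.convexHull(np.float32(proj(np.vstack([np.c_[v[0]+106*np.cos(a),v[1]+106*np.sin(a),0*a+z+v[2]] for z in(106,123.5)]),n,T)))
    f=lambda v:[cv2.pointPolygonTest(sil(v),tuple(p),True) for p in c]
    r=least_squares(f,[573,60,nz],diff_step=[1e-2,1e-2,.5],loss="soft_l1");print(n,r.x,np.sqrt(np.mean(r.fun**2)))
for n,f in(("top","top0"),("scene","scene0")):
    im=cv2.imread(f"pics/{f}.png");go(ext(im,(250,203) if n=="top" else (308,203),lambda c:c[:,0]>-1),n,T_of(n),2.)
# w1 pose
q=s["tool_rot"];T=np.eye(4);T[:3,:3]=R.from_quat([0.976,0.218,0,0]).as_matrix();T[:3,3]=[572.916,57.837,318.64]
T=T@camera_params("wrist")["T_tool_cam"]
go(ext(cv2.imread("pics/w1.png"),(275,168),lambda c:c[:,1]<235),"wrist",T,2.)
# tool joint FK check of height by floor: pump/others
```

```text
[640.75474653 128.75904061 110.54714493] [1.38017043e-02 4.25985376e-01 1.43800421e+00 1.08126197e-05
 1.27772170e+00 1.14376051e+00]
top [574.484836    62.10857131 -23.17970131] 0.28542638029945444
scene [567.06374389  76.74526566 -21.46920321] 0.6087752941631648
wrist [573.02224771  61.26459962  -2.62050205] 0.3631484904533849
```

Run:
```python
from h import *
im=read_camera("scene")[:,:,::-1];cv2.imwrite("pics/s7.png",cv2.resize(im[150:270,270:400],None,fx=5,fy=5,interpolation=2))
im=read_camera("wrist")[:,:,::-1];cv2.imwrite("pics/w7.png",cv2.resize(im[180:350,130:450],None,fx=2.4,fy=2.4,interpolation=2))
print(read_state()["time_s"])
```

```text
6.05
```

View pics/s7.png

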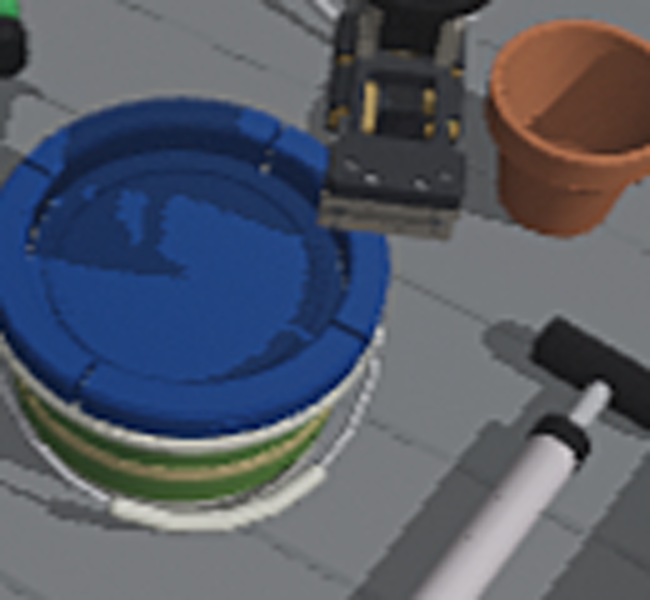

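View pics/w7.png

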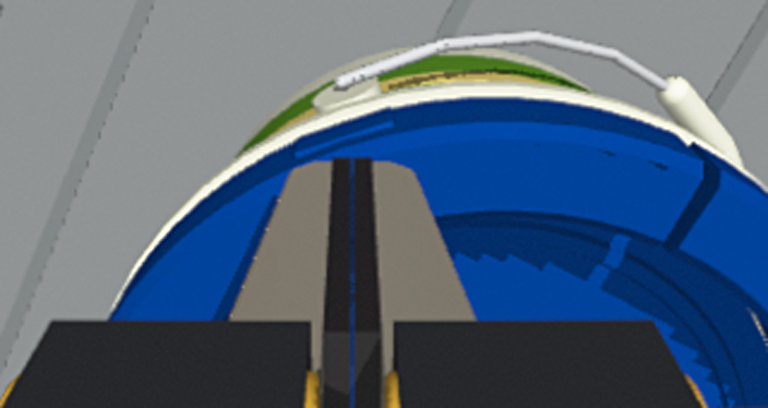

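The shadow has nearly met the fingertip, at (275,200) against the tip corner at (290,170), so contact is only a few mm away. The closed tips evidently sit higher than the nominal TCP. I'll continue in 1 mm steps.

Call:
send_rows --moves '[{"offset": [0, 0, 0.02], "rot": [0, 0, 0], "fingers": 1}, {"offset": [0, 0, 0.02], "rot": [0, 0, 0], "fingers": 1}]'

```text
time_s: 6.25
tool_pos: [640.9, 128.7, 108.7]
tool_rot: [0.0, 0.976, 0.219, 0.0]
force: [0.3, 1.2, 0.0]
grip_width: 0.003
```

Call:
send_rows --moves '[{"offset": [0, 0, 0.02], "rot": [0, 0, 0], "fingers": 1}]'

```text
time_s: 6.35
tool_pos: [640.8, 128.7, 107.6]
tool_rot: [-0.0, 0.976, 0.219, -0.0]
force: [-0.2, 0.4, 0.2]
grip_width: 0.006
```

Call:
send_rows --moves '[{"offset": [0, 0, 0.02], "rot": [0, 0, 0], "fingers": 1}]'

```text
time_s: 6.45
tool_pos: [640.8, 128.7, 106.6]
tool_rot: [0.0, 0.976, 0.219, -0.0]
force: [-0.7, 0.3, -0.4]
grip_width: 0.0
```

Run:
```python
from h import *
im=read_camera("wrist")[:,:,::-1];cv2.imwrite("pics/w8.png",cv2.resize(im[180:350,130:450],None,fx=2.4,fy=2.4,interpolation=2))
```

```text
(no output)
```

View pics/w8.png

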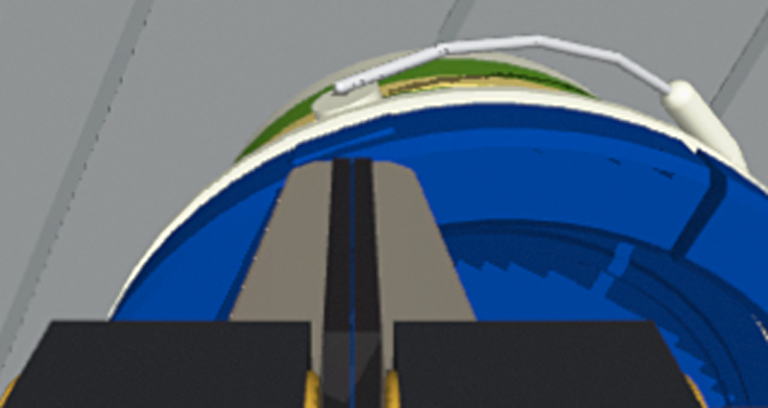

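Call:
send_rows --moves '[{"offset": [0, 0, 0.02], "rot": [0, 0, 0], "fingers": 1}, {"offset": [0, 0, 0.02], "rot": [0, 0, 0], "fingers": 1}, {"offset": [0, 0, 0.02], "rot": [0, 0, 0], "fingers": 1}]'

```text
time_s: 6.8
tool_pos: [641.1, 128.8, 104.2]
tool_rot: [-0.0, 0.976, 0.219, 0.0]
force: [-1.5, 1.1, 2.9]
grip_width: 0.001
```

Call:
send_rows --moves '[{"offset": [0, 0, 0.02], "rot": [0, 0, 0], "fingers": 1}]'

```text
time_s: 6.9
tool_pos: [641.1, 128.8, 103.1]
tool_rot: [0.0, 0.976, 0.219, 0.0]
force: [-0.4, 0.9, 2.3]
grip_width: 0.005
```

Call:
send_rows --moves '[{"offset": [0, 0, 0.02], "rot": [0, 0, 0], "fingers": 1}]'

```text
time_s: 7.0
tool_pos: [640.9, 128.8, 101.7]
tool_rot: [0.0, 0.976, 0.219, 0.0]
force: [-0.2, 0.5, 0.4]
grip_width: 0.006
```

Call:
send_rows --moves '[{"offset": [0, 0, 0.02], "rot": [0, 0, 0], "fingers": 1}]'

```text
time_s: 7.1
tool_pos: [640.6, 128.7, 100.2]
tool_rot: [-0.0, 0.976, 0.219, -0.0]
force: [0.4, -0.1, -0.4]
grip_width: 0.009
```

Call:
send_rows --moves '[{"offset": [0, 0, 0.02], "rot": [0, 0, 0], "fingers": 1}]'

```text
time_s: 7.2
tool_pos: [640.5, 128.6, 99.2]
tool_rot: [-0.0, 0.976, 0.219, -0.0]
force: [0.2, 0.5, -0.1]
grip_width: 0.004
```

Call:
send_rows --moves '[{"offset": [0, 0, 0.02], "rot": [0, 0, 0], "fingers": 1}]'

```text
time_s: 7.3
tool_pos: [640.8, 128.7, 98.6]
tool_rot: [-0.0, 0.976, 0.219, -0.0]
force: [-2.3, 0.2, 3.9]
grip_width: 0.005
```

Run:
```python
from h import *
print(read_state()["force"],read_state()["tool_pos"])
im=read_camera("wrist")[:,:,::-1];cv2.imwrite("pics/w9.png",cv2.resize(im[180:350,130:450],None,fx=2.4,fy=2.4,interpolation=2))
im=read_camera("scene")[:,:,::-1];cv2.imwrite("pics/s9.png",cv2.resize(im[150:270,240:370],None,fx=5,fy=5,interpolation=2))
```

```text
[-2.28216891  0.18065643  3.88052501] [640.76206784 128.74621132  98.63465367]
```

View pics/w9.png

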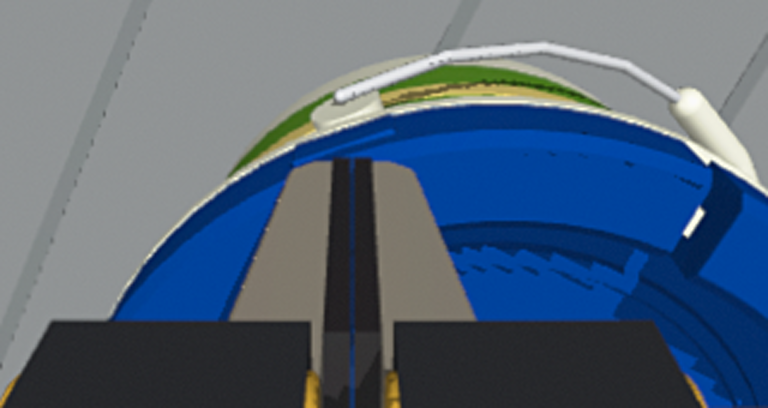

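View pics/s9.png

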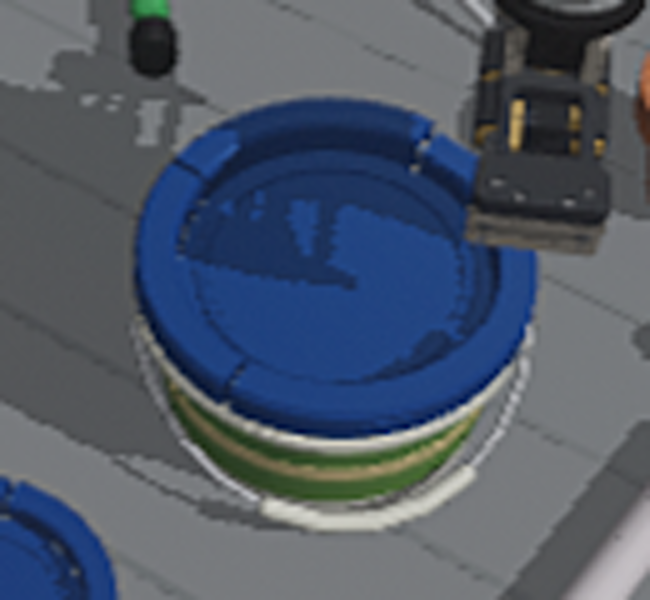

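Section at +x/+y (d by my reading of the handle) clicked. Contact came at a reading of about 106 and a firm stop at about 99, which is 7 mm of travel. A height step now shows at the slots, at (430,140) in the scene view and (695,215) in the wrist view. The tips therefore read about 20 mm low. Next is the -x/+y section.

Call:
send_rows --moves '[{"offset": [0, 0, -0.7], "rot": [0, 0, 0], "fingers": 1}, {"offset": [-0.82, -0.38, 0], "rot": [0, 0, 0], "fingers": 1}, {"offset": [-0.82, -0.38, 0], "rot": [0, 0, 0], "fingers": 1}, {"offset": [-0.82, -0.38, 0], "rot": [0, 0, 0], "fingers": 1}, {"offset": [0, 0, 0], "rot": [0, 0, 0], "fingers": 1}, {"offset": [0, 0, 0.4], "rot": [0, 0, 0], "fingers": 1}, {"offset": [0, 0, 0], "rot": [0, 0, 0], "fingers": 1}]'

```text
time_s: 8.1
tool_pos: [504.0, 127.7, 111.9]
tool_rot: [-0.0, 0.976, 0.219, -0.002]
force: [-0.2, -0.6, -0.7]
grip_width: 0.006
```

Run:
```python
from h import *
s=read_state();print(s["force"],s["tool_pos"],s["time_s"],steps([505.8,127.5,99.5]))
im=read_camera("scene")[:,:,::-1];cv2.imwrite("pics/s10.png",cv2.resize(im[150:270,240:370],None,fx=5,fy=5,interpolation=2))
```

```text
[-0.22780938 -0.55381961 -0.72186221] [504.0246474  127.70410528 111.91630755] 8.1 [ 1.55579784  0.95777734 12.41049494]
```

View pics/s10.png

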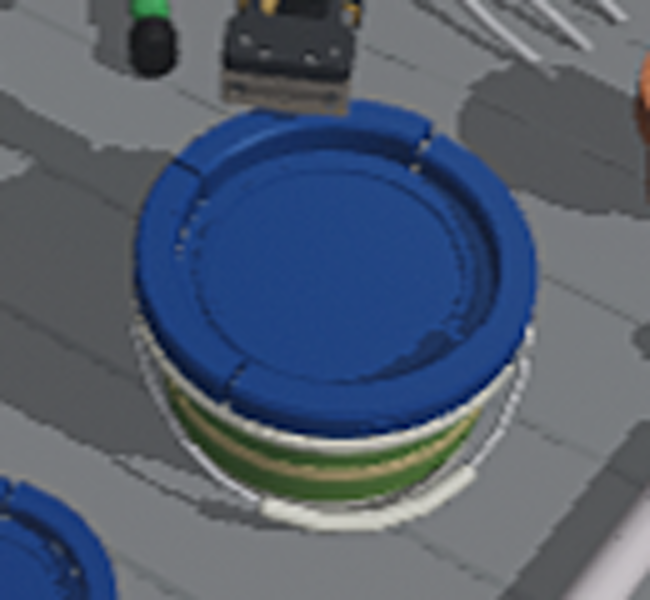

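Call:
send_rows --moves '[{"offset": [0.03, 0.02, 0.08], "rot": [0, 0, 0], "fingers": 1}, {"offset": [0, 0, 0.02], "rot": [0, 0, 0], "fingers": 1}, {"offset": [0, 0, 0.02], "rot": [0, 0, 0], "fingers": 1}]'

```text
time_s: 8.45
tool_pos: [507.7, 127.5, 108.0]
tool_rot: [0.0, 0.976, 0.219, 0.0]
force: [0.5, -0.2, 0.0]
grip_width: 0.006
```

Call:
send_rows --moves '[{"offset": [0, 0, 0.02], "rot": [0, 0, 0], "fingers": 1}, {"offset": [0, 0, 0.02], "rot": [0, 0, 0], "fingers": 1}]'

```text
time_s: 8.65
tool_pos: [507.2, 127.5, 105.8]
tool_rot: [0.0, 0.976, 0.219, 0.0]
force: [0.5, 0.2, -0.6]
grip_width: 0.003
```

Call:
send_rows --moves '[{"offset": [0, 0, 0.02], "rot": [0, 0, 0], "fingers": 1}, {"offset": [0, 0, 0.02], "rot": [0, 0, 0], "fingers": 1}]'

```text
time_s: 8.85
tool_pos: [507.2, 127.6, 104.1]
tool_rot: [-0.0, 0.976, 0.219, 0.0]
force: [-1.1, -0.2, 2.4]
grip_width: 0.002
```

Call:
send_rows --moves '[{"offset": [0, 0, 0.02], "rot": [0, 0, 0], "fingers": 1}]'

```text
time_s: 8.95
tool_pos: [507.2, 127.7, 103.0]
tool_rot: [-0.0, 0.976, 0.219, 0.0]
force: [-0.4, 0.9, 1.1]
grip_width: 0.002
```

Call:
send_rows --moves '[{"offset": [0, 0, 0.02], "rot": [0, 0, 0], "fingers": 1}]'

```text
time_s: 9.05
tool_pos: [507.0, 127.5, 101.6]
tool_rot: [0.0, 0.976, 0.219, 0.0]
force: [-0.7, -0.4, -0.3]
grip_width: 0.005
```

Call:
send_rows --moves '[{"offset": [0, 0, 0.02], "rot": [0, 0, 0], "fingers": 1}, {"offset": [0, 0, 0.02], "rot": [0, 0, 0], "fingers": 1}]'

```text
time_s: 9.25
tool_pos: [506.9, 127.5, 99.4]
tool_rot: [0.0, 0.976, 0.219, -0.0]
force: [-0.2, 0.4, -0.5]
grip_width: 0.005
```

Call:
send_rows --moves '[{"offset": [0, 0, 0.02], "rot": [0, 0, 0], "fingers": 1}]'

```text
time_s: 9.35
tool_pos: [506.9, 127.6, 98.6]
tool_rot: [-0.0, 0.976, 0.219, -0.0]
force: [-2.6, 1.1, 5.8]
grip_width: 0.006
```

The second section is home, with the same force pattern and the stop at 98.6. Next is the -x/-y section.

Call:
send_rows --moves '[{"offset": [0, 0, -0.7], "rot": [0, 0, 0], "fingers": 1}, {"offset": [-0.39, 0.81, 0], "rot": [0, 0, 0], "fingers": 1}, {"offset": [-0.39, 0.81, 0], "rot": [0, 0, 0], "fingers": 1}, {"offset": [-0.39, 0.81, 0], "rot": [0, 0, 0], "fingers": 1}, {"offset": [0, 0, 0], "rot": [0, 0, 0], "fingers": 1}, {"offset": [0, 0, 0.4], "rot": [0, 0, 0], "fingers": 1}, {"offset": [0, 0, 0], "rot": [0, 0, 0], "fingers": 1}]'

```text
time_s: 10.05
tool_pos: [504.0, -6.6, 111.4]
tool_rot: [-0.001, 0.976, 0.218, -0.002]
force: [-0.2, -0.3, -0.7]
grip_width: 0.009
```

Run:
```python
from h import *
s=read_state();print(s["force"],s["tool_pos"],s["time_s"],steps([505.8,-6.9,99.5]))
im=read_camera("scene")[:,:,::-1];cv2.imwrite("pics/s11.png",cv2.resize(im[150:270,230:370],None,fx=5,fy=5,interpolation=2))
```

```text
[-0.21745279 -0.25896853 -0.69476957] [503.99994996  -6.55187904 111.37327715] 10.05 [ 1.52264885  1.12194551 11.8641838 ]
```

View pics/s11.png

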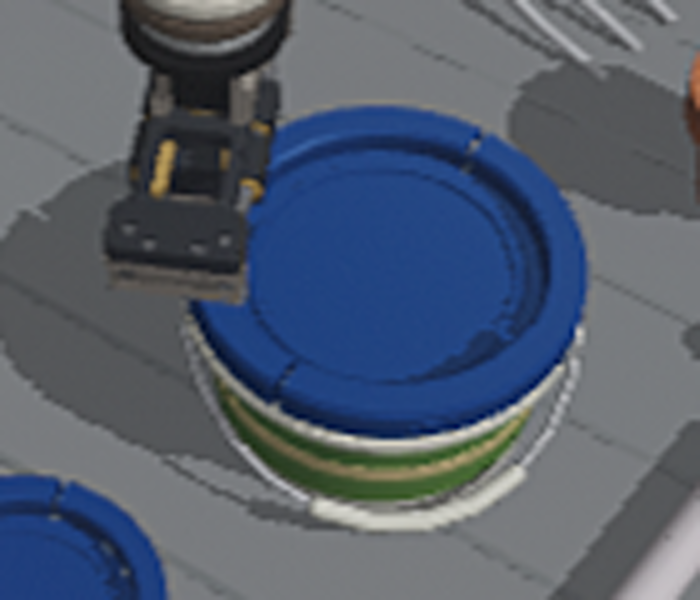

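The two pressed sections are level at slot (475,145), and the gripper is now above the -x/-y section.

Call:
send_rows --moves '[{"offset": [0.03, 0.01, 0.08], "rot": [0, 0, 0], "fingers": 1}, {"offset": [0, 0, 0.02], "rot": [0, 0, 0], "fingers": 1}, {"offset": [0, 0, 0.02], "rot": [0, 0, 0], "fingers": 1}]'

```text
time_s: 10.4
tool_pos: [507.9, -6.8, 108.1]
tool_rot: [0.0, 0.976, 0.219, 0.0]
force: [0.9, 0.4, 1.0]
grip_width: 0.004
```

Call:
send_rows --moves '[{"offset": [0, 0, 0.02], "rot": [0, 0, 0], "fingers": 1}, {"offset": [0, 0, 0.02], "rot": [0, 0, 0], "fingers": 1}]'

```text
time_s: 10.6
tool_pos: [507.7, -7.0, 105.8]
tool_rot: [0.0, 0.976, 0.219, 0.0]
force: [0.2, -0.7, -0.2]
grip_width: 0.003
```

Call:
send_rows --moves '[{"offset": [0, 0, 0.02], "rot": [0, 0, 0], "fingers": 1}, {"offset": [0, 0, 0.02], "rot": [0, 0, 0], "fingers": 1}]'

```text
time_s: 10.8
tool_pos: [507.7, -7.2, 104.1]
tool_rot: [0.0, 0.976, 0.219, 0.0]
force: [-1.4, 0.3, 2.7]
grip_width: 0.004
```

Call:
send_rows --moves '[{"offset": [0, 0, 0.02], "rot": [0, 0, 0], "fingers": 1}, {"offset": [0, 0, 0.02], "rot": [0, 0, 0], "fingers": 1}]'

```text
time_s: 11.0
tool_pos: [507.6, -7.1, 101.6]
tool_rot: [0.0, 0.976, 0.219, 0.0]
force: [-0.1, 0.7, -0.4]
grip_width: 0.003
```

Call:
send_rows --moves '[{"offset": [0, 0, 0.02], "rot": [0, 0, 0], "fingers": 1}, {"offset": [0, 0, 0.02], "rot": [0, 0, 0], "fingers": 1}]'

```text
time_s: 11.2
tool_pos: [507.4, -7.1, 99.4]
tool_rot: [-0.0, 0.976, 0.219, -0.0]
force: [-0.2, -0.1, -0.2]
grip_width: 0.003
```

Call:
send_rows --moves '[{"offset": [0, 0, 0.02], "rot": [0, 0, 0], "fingers": 1}]'

```text
time_s: 11.3
tool_pos: [507.5, -7.2, 98.6]
tool_rot: [0.0, 0.976, 0.219, -0.0]
force: [-2.0, -0.3, 5.8]
grip_width: 0.004
```

The third is home. Last is the +x/-y section.

Call:
send_rows --moves '[{"offset": [0, 0, -0.7], "rot": [0, 0, 0], "fingers": 1}, {"offset": [0.8, 0.37, 0], "rot": [0, 0, 0], "fingers": 1}, {"offset": [0.8, 0.37, 0], "rot": [0, 0, 0], "fingers": 1}, {"offset": [0.8, 0.37, 0], "rot": [0, 0, 0], "fingers": 1}, {"offset": [0, 0, 0], "rot": [0, 0, 0], "fingers": 1}, {"offset": [0, 0, 0.4], "rot": [0, 0, 0], "fingers": 1}, {"offset": [0, 0, 0], "rot": [0, 0, 0], "fingers": 1}]'

```text
time_s: 12.0
tool_pos: [637.1, -5.7, 110.5]
tool_rot: [-0.001, 0.976, 0.219, -0.003]
force: [-1.4, -0.2, -0.3]
grip_width: 0.005
```

Run:
```python
from h import *
s=read_state();print(s["force"],s["tool_pos"],s["time_s"],steps([640,-6.9,99.5]))
im=read_camera("scene")[:,:,::-1];cv2.imwrite("pics/s12.png",cv2.resize(im[150:270,230:370],None,fx=5,fy=5,interpolation=2))
```

```text
[-1.44042552 -0.17703491 -0.29436949] [637.14267643  -5.66236284 110.52626134] 12.0 [ 2.11103096  2.37882535 11.00723494]
```

View pics/s12.png

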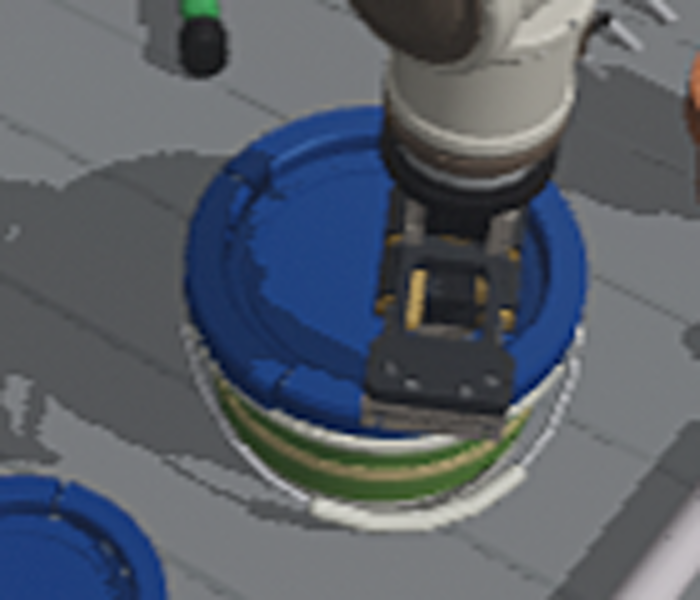

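Call:
send_rows --moves '[{"offset": [0.04, 0.03, 0.06], "rot": [0, 0, 0], "fingers": 1}, {"offset": [0, 0, 0.02], "rot": [0, 0, 0], "fingers": 1}, {"offset": [0, 0, 0.02], "rot": [0, 0, 0], "fingers": 1}]'

```text
time_s: 12.35
tool_pos: [642.5, -6.7, 109.6]
tool_rot: [0.0, 0.976, 0.219, 0.001]
force: [-0.0, 0.0, -0.1]
grip_width: 0.002
```

Call:
send_rows --moves '[{"offset": [0, 0, 0.02], "rot": [0, 0, 0], "fingers": 1}, {"offset": [0, 0, 0.02], "rot": [0, 0, 0], "fingers": 1}]'

```text
time_s: 12.55
tool_pos: [642.3, -6.7, 107.0]
tool_rot: [0.0, 0.976, 0.219, 0.0]
force: [1.0, 0.0, -0.3]
grip_width: 0.007
```

Call:
send_rows --moves '[{"offset": [0, 0, 0.02], "rot": [0, 0, 0], "fingers": 1}, {"offset": [0, 0, 0.02], "rot": [0, 0, 0], "fingers": 1}]'

```text
time_s: 12.75
tool_pos: [642.3, -6.7, 104.9]
tool_rot: [0.0, 0.976, 0.219, 0.0]
force: [-0.8, 0.5, 1.2]
grip_width: 0.003
```

Call:
send_rows --moves '[{"offset": [0, 0, 0.02], "rot": [0, 0, 0], "fingers": 1}, {"offset": [0, 0, 0.02], "rot": [0, 0, 0], "fingers": 1}]'

```text
time_s: 12.95
tool_pos: [642.4, -6.7, 103.1]
tool_rot: [0.0, 0.976, 0.219, 0.0]
force: [0.1, -1.1, 1.5]
grip_width: 0.007
```

Call:
send_rows --moves '[{"offset": [0, 0, 0.02], "rot": [0, 0, 0], "fingers": 1}, {"offset": [0, 0, 0.02], "rot": [0, 0, 0], "fingers": 1}]'

```text
time_s: 13.15
tool_pos: [642.0, -6.5, 100.2]
tool_rot: [-0.0, 0.976, 0.219, -0.0]
force: [0.5, 0.2, 0.1]
grip_width: 0.005
```

Call:
send_rows --moves '[{"offset": [0, 0, 0.02], "rot": [0, 0, 0], "fingers": 1}, {"offset": [0, 0, 0.02], "rot": [0, 0, 0], "fingers": 1}]'

```text
time_s: 13.35
tool_pos: [642.1, -6.6, 98.6]
tool_rot: [-0.0, 0.976, 0.219, -0.0]
force: [-1.0, -1.1, 2.9]
grip_width: 0.004
```

All four showed proud contact, then the drop, then a stop. I'll lift off and check.

Call:
send_rows --moves '[{"offset": [0, 0, -0.9], "rot": [0, 0, 0], "fingers": 1}, {"offset": [0, 0, -0.9], "rot": [0, 0, 0], "fingers": 1}, {"offset": [0, 0, -0.9], "rot": [0, 0, 0], "fingers": 1}, {"offset": [0, 0, -0.9], "rot": [0, 0, 0], "fingers": 1}, {"offset": [-0.35, -0.9, 0], "rot": [0, 0, 0], "fingers": 1}, {"offset": [-0.35, -0.9, 0], "rot": [0, 0, 0], "fingers": 1}, {"offset": [0, 0, 0], "rot": [0, 0, 0], "fingers": 1}, {"offset": [0, 0, 0], "rot": [0, 0, 0], "fingers": 1}]'

```text
time_s: 14.15
tool_pos: [571.8, 60.3, 278.7]
tool_rot: [0.0, 0.976, 0.219, 0.0]
force: [0.5, -0.3, -0.4]
grip_width: 0.002
```

Run:
```python
from h import *
from scipy.optimize import least_squares
s=read_state();print(s["force"],s["tool_pos"],s["time_s"])
im=read_camera("scene")[:,:,::-1];cv2.imwrite("pics/s13.png",cv2.resize(im[150:270,230:370],None,fx=5,fy=5,interpolation=2))
T=T_of("wrist");im=read_camera("wrist")[:,:,::-1];cv2.imwrite("pics/w13.png",im);print(proj([573,60.3,105],"wrist",T))
```

```text
[ 0.4690322  -0.32947542 -0.38881168] [571.78318615  60.33044146 278.72107045] 14.15
[[276.86817863 180.63324514]]
```

View pics/s13.png

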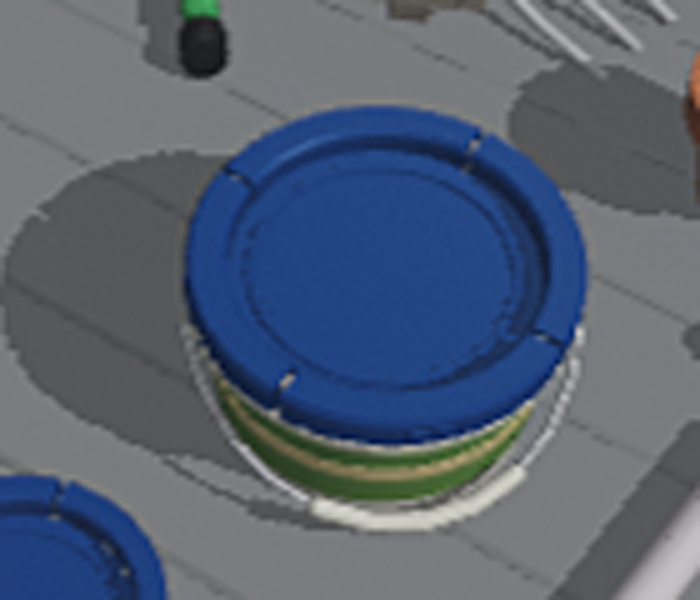

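View pics/w13.png

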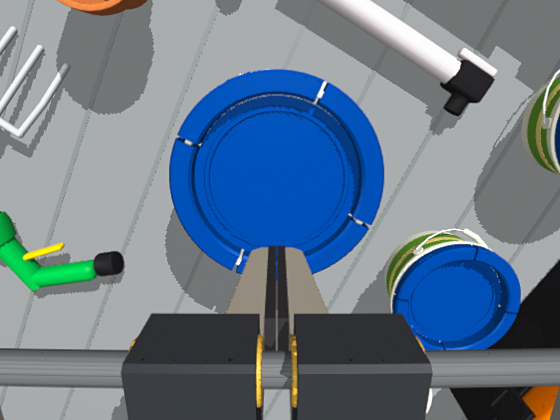

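All four sections are level, the white gap above the flange is gone, and the tub and its surroundings haven't moved. Handing in.

Run:
```python
from plant import *
print(finish_job())
```

```text
the job is handed in; nothing more can be done
None
```

I pressed all four rim sections of the largest tub's lid down with closed fingertips, and all four appear to have clicked home. I handed the job in at about 14 s, with the gripper lifted clear of the tub.

- **Clicks:** Each section met the fingertips while still proud, its resistance then fell away, and it came up against a firm stop about 7 mm lower. The highest wrist force I read was about 6 N, and only at the end of each move call, so brief peaks in between would not show.
- **Last pictures:** All four sections stand level and the 7 mm white gap no longer shows. By eye, the tub, its handle and the nearby items in view are where they were. The saucer and tool box were not checked in a picture after pressing.
- **What disagreed:** With the fingers shut, the tips met each surface about 20 mm lower on the reported tool height than the given dimensions predict. I did not find out why. The first section was therefore found by slow descent with force readings, and its contact heights were used for the others.
- **Section already home:** The task said section d might start home, but all four sections gave proud contact when pressed.

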